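Fit a pump's flange cover over its post and dowel

ROBOT

A 6-joint arm with a two-finger parallel gripper is mounted at the origin on the work surface. World frame = base frame: x ahead of the robot, y to its left, z up, the work surface at z = 0. Lengths are in mm, angles in rad, forces in N, time in s.
With the tool pointing down it reaches from about 350 to 875 mm from the base axis. Payload 15.5 kg.
Tool frame: the origin (TCP) lies at the very end of the fingers, on their centre line; the grasp point (between the pads) lies 19 mm behind it; z points along the fingers, y is the line along which they close (so a half turn about z gives the same grasp; the last joint's range is limited). The gripper opens to 85 mm and grips with 20 to 120 N. Pads are 22 mm wide; open, the fingers measure 114 mm over their backs; the gripper's body (76 mm by 85 mm) begins 54 mm behind the grasp point. The pads swing forward as they close: fully open they stand 13 mm farther back than shut.
Start: joints at [-1.325, 0.494, 1.345, -0, 1.302, -0.096], TCP at [209.491, -588.846, 231.277] pointing down, gripper open.
Joint ranges: [-2.91, 2.91], [-0.82, 2.16], [0.22, 2.67], [-1.22, 4.37], [0.12, 2.79], [-3.08, 3.08]. Speed limits (rad/s): [1.89, 1.89, 2.57, 3.01, 3.01, 3.01].

INTERFACE

Orientations are given as a 3x3 rotation matrix whose columns are the frame's x, y, z axes.
In Python, from cell import robot gives the robot as it stands.
- The arm moves only by the tool drive_tool, never from a script. Its arguments are lists of equal length, an entry for each row: "offset": the shift along the tool's x, y, z in cm, a list of three; "rot": the turn, a rotation vector about the tool's x, y, z in rad, a list of three; "fingers": the finger opening in cm, from 0 to 8.54. A call has exactly 10 rows; each row shifts and turns the commanded pose from where the row before left it, along the tool's axes as they then stand; what a row does not reach is not made up. A row lasts 1/12 s, in which the tool goes at most 41.7 mm and 7.16 degrees, less where a joint would pass 70% of its speed; a pose out of reach is approached as far as the arm can. A call is refused whole if a number of a shift passes 4.17 or a number of a turn 0.125, either way. A call with a gripper value outside its range is refused whole. The fingers move at their own pace and stop on an object; "force" is the grip in N (left out, the last holds). Time passes only in rows, so rows that do not move let the fingers close, or fill a call up. It gives the time, the measured TCP pose, the force, the opening and the grip force at its end, in the units of the state.
- robot.sense(): the state, without advancing time (a new reading comes with each control period).
- robot.grab_frame(name): name is "scene" or "top"; returns a dict with "img" (420x560x3 uint8, red, green, blue), "z_map" (420x560 float32, mm along the optical axis (not along the pixel's ray), 0 where there is no reading), "K" (3x3 intrinsics, pixels), "rvec" (rotation vector, rad) and "tvec" (3), from world to camera coordinates, as OpenCV has them. Camera axes: x right, y down, z forward; pixel columns grow to the right and rows downward; lengths in mm; the calibration is good to about 2 mm. A picture is of the moment at which its call begins.
- robot.sign_off(): hands the job in; it is judged then, once.
The state is a dict: "time_s": time; "joints": joint angles; "qd": joint speeds; "tau": joint torques, N m; "position": TCP position; "orientation": TCP orientation; "ft_force": force on the tool from outside, world axes, zero at the start; "moment": the same for the moment, N m; "width": finger opening in mm; "grasp_force": force on a finger pad.
Only numpy, scipy, OpenCV 4.12 (cv2) and the standard library are available. Lean on these libraries where they do the work, as an engineer would, in place of code of your own. Each camera call takes 0.05 s, during which the arm holds its last target. There are 200 camera calls.

TASK

Fit the loose square flange cover on the round pump body: lift it by its collar and lower it over the tall centre post with its dowel hole turned clearly off to one side of the short dowel (a centimetre or more), so that it rests on the dowel's tip, and let go. Then nudge the cover round the post until the hole drops over the dowel and the cover lies flush on the pump body, and take the hand away. Feel your way gently, never forcing the cover against post or dowel, and leave the other parts on the bench alone.

Things in the scene. Friction and masses are not known exactly. Their poses are not given: they have to be found in the camera images.
- cover_center (a point): Centre of the loose aluminium flange cover (0.33 to 0.61 kg), on its axis 23 mm above its underside. Plate 140 x 140 x 10 mm; round collar on its middle, 40 mm across, 24 inside, top 46 mm above the underside: grip its upper half from above. Inside, a 17.5 mm through-bore. Two round-ended lugs (24 mm wide, reaching 100 mm out) midway on its +y and -y edges. z up, x towards the dowel hole.
- cover_hole (a point): The cover's dowel hole: a 9.5 mm through-hole, 56 mm from the cover's centre, midway along the nearest edge (one of the two without a lug); the point is its centre at the plate's upper face (10 mm above the underside). Axes as the cover's.
- pump: Round dark pump body fixed to the bench, diameter 136 mm, flat top 40 mm above its origin (centre of its underside). Post and dowel stand on the top. z up, x towards the dowel. An inlet stub on its -x side, below the top, ends about 103 mm out (look only). The cover lies on the flat top when home; its lugs overhang, so a lug's side can be pushed round the post with shut fingertips.
- post_tip (a point): Tip of the steel centre post, on the pump body's axis: diameter 16 mm, 34 mm tall above the flat top, its last 10 mm tapering to 6 mm. Axes as the pump body's.
- dowel_tip (a point): Tip of the short steel dowel: diameter 8 mm, 8 mm tall above the flat top, 56 mm from the post. Let go over the post with its hole off the dowel, the cover rests tilted by 0.065 rad on the dowel's tip and the pump body's far rim, and turns about the post when a lug is pushed along the circle with 1 to 5 N. Once dropped it stops firmly on the dowel. Axes as the pump body's.
- bearing_ring: Bystander: steel bearing ring lying flat, 72 mm across, 22 mm high; origin at the centre of its underside. Leave it alone.
- gear_shaft: Bystander: stepped steel shaft standing up, foot 52 mm across and 30 mm high, then 22 mm across up to 75 mm; origin at the centre of its underside. Leave it alone.
- spanner: Bystander: steel spanner lying flat, 180 mm long along its x; origin at its underside near the middle. Leave it alone.
- gauge: Bystander: dial bore gauge lying flat, dial 58 mm across and 23 mm high with a 130 mm stem to its -x; origin under the dial's centre. Leave it alone.
Things that resemble listed ones, but are neither listed nor needed, are in the scene too. Of the things shaped like the part that bears cover_center, the aluminium one is meant.

How it is judged:
By the outcome, as a careful person would: the job done as asked, in the order asked, and still so for the second after the job is handed in, with the robot touching nothing.
It also fails if it takes over 72 s, if anything falls off the work surface, if the arm or the gripper's body presses on something with over 40 N, if the wrist force passes 120 N, or if a joint passes its speed limit or range.

## Working session

There is one attempt and no reset: what is moved stays moved. The work goes in short steps, Python scripts to look and compute and a tool call to move; the robot and the scene stay as the last step left them, time stands still between calls to the robot, and variables do not carry over. Pictures are saved under pics/ and viewed, at most 10 in all, crops included, and the job is handed in when it is done.

Besides the shell and the picture viewer there is one more tool, called after "Emit:" as name(argument=value, ...) on one line, values as JSON. drive_tool: Moves the arm, as the interface text tells. Its arguments: {"type":"object","properties":{"offset":{"type":"array","items":{"type":"array","items":{"type":"number"}}},"rot":{"type":"array","items":{"type":"array","items":{"type":"number"}}},"fingers":{"type":"array","items":{"type":"number"}},"force":{"type":"number"}},"required":["offset","rot","fingers"]}

```bash
mkdir -p pics; ls; cat > h.py <<'E'
import numpy as np,cv2
from cell import robot
def grab(n):
    f=robot.grab_frame(n); R=cv2.Rodrigues(np.array(f["rvec"],float))[0]; t=np.array(f["tvec"],float).ravel()
    return f,R,t
def cloud(f,R,t):
    z=f["z_map"]; K=f["K"]; v,u=np.mgrid[:z.shape[0],:z.shape[1]]
    c=np.dstack([(u-K[0,2])/K[0,0]*z,(v-K[1,2])/K[1,1]*z,z])
    return (c-t)@R
def ray(f,R,t,u,v,h):
    d=R.T@np.linalg.inv(f["K"])@np.array([u,v,1.]); o=-R.T@t
    return o+d*(h-o[2])/d[2]
E
python3 - <<'E'
from h import *
for n in("top","scene"):
    f,R,t=grab(n); cv2.imwrite(f"pics/{n}0.png",f["img"][:,:,::-1]); np.savez(f"{n}0.npz",img=f["img"],P=cloud(f,R,t),z=f["z_map"])
    print(n,-R.T@t,R[2],f["K"][0,0])
E
```

```text
pics
top [ 479.8038371    29.37826518 1528.93161564] [ 0.045237    0.00832449 -0.9989416 ] 523.1136293610048
scene [1181.65856417 -612.82548306 1331.70285066] [-0.40599324  0.41127221 -0.81610334] 506.2388708779936
```

View pics/top0.png

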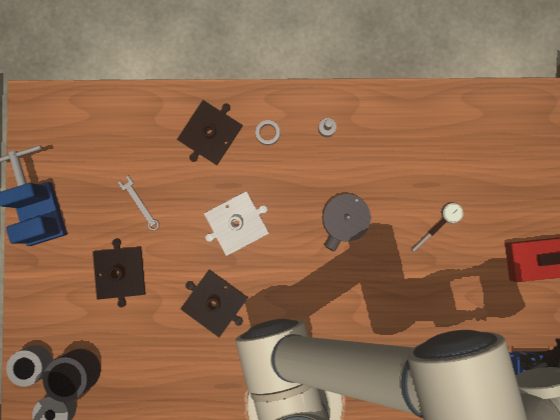

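View pics/scene0.png

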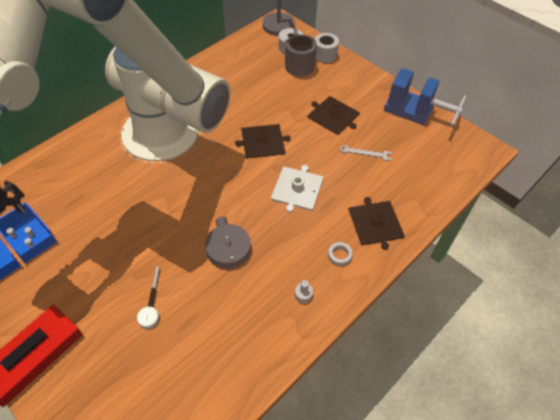

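The top view shows the aluminium cover at (236,223) with its lugs at about (210,238) and (264,209). The pump is at (347,217), with its dowel near (357,200) and its stub at (331,243).

```bash
python3 - <<'E'
from h import *
d=np.load("top0.npz"); img=d["img"]; P=d["P"]
def crop(u,v,r=40): return cv2.resize(img[v-r:v+r,u-r:u+r,::-1],(400,400),interpolation=cv2.INTER_CUBIC)
cv2.imwrite("pics/crop1.png",np.hstack([crop(236,223),crop(347,217)]))
f,R,t=grab("top")
hsv=cv2.cvtColor(img,cv2.COLOR_RGB2HSV)
m=((hsv[...,1]<45)&(hsv[...,2]>150)).astype(np.uint8)
m[:, :180]=0;m[:,290:]=0;m[:180]=0;m[270:]=0
c=max(cv2.findContours(m,0,1)[0],key=cv2.contourArea)
M=cv2.moments(c);u,v=M["m10"]/M["m00"],M["m01"]/M["m00"];print("cover cen",u,v,ray(f,R,t,u,v,10),cv2.contourArea(c))
W=np.array([ray(f,R,t,*q[0],10)[:2] for q in c]);cen=ray(f,R,t,u,v,10)[:2]
r=np.hypot(*(W-cen).T);a=np.degrees(np.arctan2(*(W-cen).T[::-1]))
print(np.c_[r,a][r>88].round(0).tolist())
# core square fit
mm=cv2.morphologyEx(m,cv2.MORPH_OPEN,np.ones((15,15)))
print(cv2.minAreaRect(max(cv2.findContours(mm,0,1)[0],key=cv2.contourArea)))
S=P[180:270,180:290].reshape(-1,3);k=(S[:,2]>40)&(S[:,2]<60);print("collar",k.sum(),S[k].mean(0))
S=P[180:260,310:385].reshape(-1,3);k=(S[:,2]>36)&(S[:,2]<45);print("pumptop",k.sum(),S[k].mean(0),S[k].max(0)-S[k].min(0),np.median(S[k][:,2]))
x=S[k][:,:2].astype(np.float32);print(cv2.minEnclosingCircle(x))
print(S[S[:,2]>52]);print(S[(S[:,2]>45)&(S[:,2]<=52)])
print(robot.sense())
E
```

```text
cover cen 235.83366220857997 222.88189724475626 [521.93009227 167.28545333  10.        ] 2280.5
[[93.0, -15.0], [89.0, -13.0], [89.0, -12.0], [88.0, 67.0], [90.0, 69.0], [93.0, 70.0], [94.0, 72.0], [94.0, 74.0], [93.0, 76.0], [89.0, 77.0], [89.0, 79.0], [90.0, 111.0], [91.0, 113.0], [95.0, 114.0], [96.0, 115.0], [97.0, 117.0], [98.0, 118.0], [97.0, 121.0], [95.0, 121.0], [92.0, 122.0], [90.0, 123.0], [88.0, 157.0], [90.0, 160.0], [93.0, 160.0], [95.0, 162.0], [94.0, 164.0], [90.0, 165.0], [89.0, 167.0], [88.0, -112.0], [91.0, -111.0], [93.0, -109.0], [95.0, -108.0], [94.0, -106.0], [94.0, -105.0], [90.0, -103.0], [92.0, -68.0], [95.0, -67.0], [96.0, -65.0], [98.0, -64.0], [97.0, -62.0], [95.0, -59.0], [93.0, -58.0], [90.0, -57.0], [88.0, -56.0], [89.0, -24.0], [90.0, -21.0], [93.0, -20.0], [95.0, -18.0], [94.0, -17.0]]
((236.0, 223.00001525878906), (47.15998077392578, 51.040771484375), 62.35402297973633)
collar 100 [521.6583194  167.96076021  46.12502891]
pumptop 1497 [ 534.37347793 -148.31618852   40.71144617] [150.94967165 131.64091203   8.99238482] 40.68233481930238
((521.90447998
[... 9372 characters left out ...]
05,
        1.30250202e+00, -9.54784080e-02]), 'qd': array([ 0.0010235 , -0.00127612, -0.00275464, -0.00048437, -0.00188806,
        0.00100755]), 'tau': array([ 2.21423994e-03, -8.82541037e+01, -3.84063542e+01, -5.73297757e-05,
        7.14615569e-03, -3.25840210e-05]), 'position': array([ 209.44094597, -588.57919134,  230.84034469]), 'orientation': array([[ 9.42159701e-01,  3.35164226e-01, -1.99195407e-04],
       [ 3.35164265e-01, -9.42159275e-01,  9.03369911e-04],
       [ 1.15103476e-04, -9.17881908e-04, -9.99999572e-01]]), 'ft_force': array([ 0.02105228, -0.00156193, -0.73575357]), 'moment': array([-0.01561596, -0.03245364, -0.05178041]), 'grasp_force': 0.0, 'width': 85.61661367478618}
```

View pics/crop1.png

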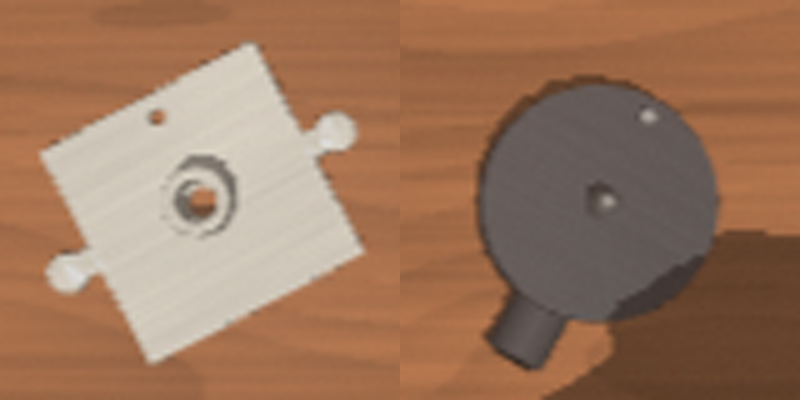

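Left crop: hole at (156,117), lugs at (338,131) and (67,273), collar at about (200,198). Right crop: dowel at (648,115), post tip at (607,200). Next I turn these into world positions and check them.

```bash
python3 - <<'E'
from h import *
np.set_printoptions(precision=1,suppress=True)
img=np.load("top0.npz")["img"]
f,R,t=grab("top")
px=lambda u,v,o:((u+.5)/5-.5+o[0],(v+.5)/5-.5+o[1])
c=(196,183);p=(307,177)
H=ray(f,R,t,*px(156,117,c),10);L1=ray(f,R,t,*px(338,131,c),10);L2=ray(f,R,t,*px(67,273,c),10)
C=(L1+L2)/2;print("hole",H,"lugs",L1,L2,"mid",C,np.linalg.norm(H-C),np.linalg.norm(L1-L2))
ang=lambda d:np.degrees(np.arctan2(d[1],d[0]));print("yaw",ang(H-C),ang(L2-L1)-90)
D=ray(f,R,t,*px(648-400,115,p),48);T=ray(f,R,t,*px(607-400,200,p),74)
print("dowel",D,"post",T,np.linalg.norm((D-T)[:2]),ang(D-T))
# pump disc: grey mask
hsv=cv2.cvtColor(img,cv2.COLOR_RGB2HSV);m=((hsv[...,1]<60)&(hsv[...,2]<140)).astype(np.uint8)
m[:180]=0;m[260:]=0;m[:,:310]=0;m[:,385:]=0
m=cv2.morphologyEx(m,cv2.MORPH_OPEN,cv2.getStructuringElement(2,(21,21)))
k=max(cv2.findContours(m,0,1)[0],key=cv2.contourArea);e=cv2.minEnclosingCircle(k);print(e,ray(f,R,t,*e[0],40))
# scene view post/dowel bright spots
f2,R2,t2=grab("scene");K=f2["K"]
for n,q in(("post",T),("dowel",D),("hole",H),("C",C+[0,0,36])):
    x=K@(R2@q+t2);print(n,x[:2]/x[2])
i=f2["img"][200:280,190:270,::-1];j=f2["img"][150:230,258:338,::-1]
cv2.imwrite("pics/crop2.png",np.hstack([cv2.resize(a,(400,400),interpolation=2) for a in(i,j)]))
E
```

```text
hole [571.2 193.6  10. ] lugs [562.6  87.7  10. ] [480.6 245.2  10. ] mid [521.6 166.4  10. ] 56.52330375686578 177.66198010136497
yaw 28.756588834149635 27.50880473072982
dowel [ 585.8 -177.5   48. ] post [ 536.6 -150.6   74. ] 56.01054403024008 -28.65382366555055
((345.66461181640625, 217.51467895507812), 23.573625564575195) [ 535.4 -148.2   40. ]
post [226.8 236.4]
dowel [231.7 257. ]
hole [313.8 190.8]
C [297.7 180. ]
```

View pics/crop2.png

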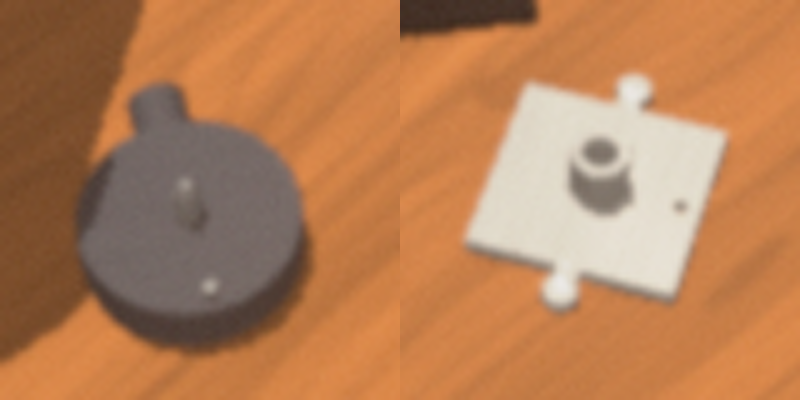

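The scene view agrees: post tip at crop (183,183), dowel at (210,287) and hole at (680,206), all within about 0.5 px of the top-view estimates projected into it. I'll move above the cover.

Emit:
drive_tool(offset=[[1.825, -2.024, 0], [1.825, -2.024, 0], [1.825, -2.024, 0], [1.825, -2.024, 0], [1.825, -2.024, 0], [1.825, -2.024, 0], [1.825, -2.024, 0], [1.825, -2.024, 0], [1.825, -2.024, 0], [1.825, -2.024, 0]], rot=[[0, 0, 0], [0, 0, 0], [0, 0, 0], [0, 0, 0], [0, 0, 0], [0, 0, 0], [0, 0, 0], [0, 0, 0], [0, 0, 0], [0, 0, 0]], fingers=[8.5, 8.5, 8.5, 8.5, 8.5, 8.5, 8.5, 8.5, 8.5, 8.5], force=30)

```text
time_s: 1.08
position: [313.8, -335.8, 231.3]
orientation: [[0.942, 0.335, 0.0], [0.335, -0.942, -0.0], [0.0, 0.0, -1.0]]
ft_force: [0.4, 0.4, -0.7]
width: 85.0
grasp_force: 0.0
```

Emit:
drive_tool(offset=[[1.825, -2.024, 0], [1.825, -2.024, 0], [1.825, -2.024, 0], [1.825, -2.024, 0], [1.825, -2.024, 0], [1.825, -2.024, 0], [1.825, -2.024, 0], [1.825, -2.024, 0], [1.825, -2.024, 0], [1.825, -2.024, 0]], rot=[[0, 0, 0], [0, 0, 0], [0, 0, 0], [0, 0, 0], [0, 0, 0], [0, 0, 0], [0, 0, 0], [0, 0, 0], [0, 0, 0], [0, 0, 0]], fingers=[8.5, 8.5, 8.5, 8.5, 8.5, 8.5, 8.5, 8.5, 8.5, 8.5])

```text
time_s: 1.92
position: [418.0, -83.8, 231.4]
orientation: [[0.942, 0.335, 0.0], [0.335, -0.942, -0.0], [0.0, 0.0, -1.0]]
ft_force: [0.8, -0.6, -0.4]
width: 84.8
grasp_force: 0.0
```

Emit:
drive_tool(offset=[[1.825, -2.024, 0.8], [1.825, -2.024, 0.8], [1.825, -2.024, 0.8], [1.825, -2.024, 0.8], [1.825, -2.024, 0.8], [1.825, -2.024, 0.8], [1.825, -2.024, 0.8], [1.825, -2.024, 0.8], [1.825, -2.024, 0.8], [1.825, -2.024, 0.8]], rot=[[0, 0, 0], [0, 0, 0], [0, 0, 0], [0, 0, 0], [0, 0, 0], [0, 0, 0], [0, 0, 0], [0, 0, 0], [0, 0, 0], [0, 0, 0]], fingers=[8.5, 8.5, 8.5, 8.5, 8.5, 8.5, 8.5, 8.5, 8.5, 8.5])

```text
time_s: 2.75
position: [522.1, 168.2, 150.8]
orientation: [[0.942, 0.335, -0.0], [0.335, -0.942, -0.0], [-0.0, 0.0, -1.0]]
ft_force: [0.9, -0.2, -0.4]
width: 85.3
grasp_force: 0.0
```

Emit:
drive_tool(offset=[[0, 0, 1.6], [0, 0, 1.6], [0, 0, 1.6], [0, 0, 1.6], [0, 0, 1.6], [0, 0, 1.3], [0, 0, 1], [0, 0, 0.8], [0, 0, 0.6], [0, 0, 0.5]], rot=[[0, 0, 0], [0, 0, 0], [0, 0, 0], [0, 0, 0], [0, 0, 0], [0, 0, 0], [0, 0, 0], [0, 0, 0], [0, 0, 0], [0, 0, 0]], fingers=[8.5, 8.5, 8.5, 8.5, 8.5, 8.5, 8.5, 8.5, 8.5, 8.5])

```text
time_s: 3.58
position: [521.9, 166.8, 28.9]
orientation: [[0.942, 0.335, 0.0], [0.335, -0.942, 0.0], [0.0, -0.0, -1.0]]
ft_force: [0.1, 0.0, 0.1]
width: 84.8
grasp_force: 0.0
```

Emit:
drive_tool(offset=[[0, 0, 0.4], [0, 0, 0.4], [0, 0, 0.3], [0, 0, 0], [0, 0, 0], [0, 0, 0], [0, 0, 0], [0, 0, 0], [0, 0, 0], [0, 0, 0]], rot=[[0, 0, 0], [0, 0, 0], [0, 0, 0], [0, 0, 0], [0, 0, 0], [0, 0, 0], [0, 0, 0], [0, 0, 0], [0, 0, 0], [0, 0, 0]], fingers=[8.5, 8.5, 8.5, 6, 5, 4.5, 4, 3.5, 3.5, 3.5], force=40)

```text
time_s: 4.42
position: [522.0, 166.8, 18.8]
orientation: [[0.942, 0.335, 0.001], [0.335, -0.942, 0.0], [0.001, 0.0, -1.0]]
ft_force: [-1.3, -0.7, 7.3]
width: 39.0
grasp_force: 39.5
```

Emit:
drive_tool(offset=[[0, 0, -0.3], [0, 0, -0.6], [0, 0, -1], [0, 0, -1.3], [0, 0, -1.5], [0, 0, -1.5], [0, 0, -1.5], [0, 0, -1.5], [0, 0, -1], [0, 0, -0.5]], rot=[[0, 0, 0], [0, 0, 0], [0, 0, 0], [0, 0, 0], [0, 0, 0], [0, 0, 0], [0, 0, 0], [0, 0, 0], [0, 0, 0], [0, 0, 0]], fingers=[3.5, 3.5, 3.5, 3.5, 3.5, 3.5, 3.5, 3.5, 3.5, 3.5])

```text
time_s: 5.25
position: [522.3, 166.9, 127.2]
orientation: [[0.942, 0.335, 0.002], [0.335, -0.942, 0.0], [0.002, 0.0, -1.0]]
ft_force: [0.2, -0.6, -4.6]
width: 39.2
grasp_force: 40.9
```

```bash
python3 - <<'E'
from h import *
s=robot.sense();print(s["position"],s["ft_force"],s["moment"],s["width"],s["joints"])
f,R,t=grab("scene");K=f["K"];x=K@(R@s["position"]+t);u,v=(x[:2]/x[2]).astype(int)
cv2.imwrite("pics/held.png",cv2.resize(f["img"][max(v-70,0):v+70,u-80:u+80,::-1],(800,700)[:1]+(600,),interpolation=2))
E
```

```text
[522.31857363 166.87202982 127.16285944] [ 0.22716683 -0.6438076  -4.61761697] [ 0.01963104 -0.00058586  0.02559155] 39.23664962959757 [2.00304029e-01 5.13531897e-01 1.65568609e+00 4.08530072e-05
 9.70251166e-01 1.42926393e+00]
```

View pics/held.png

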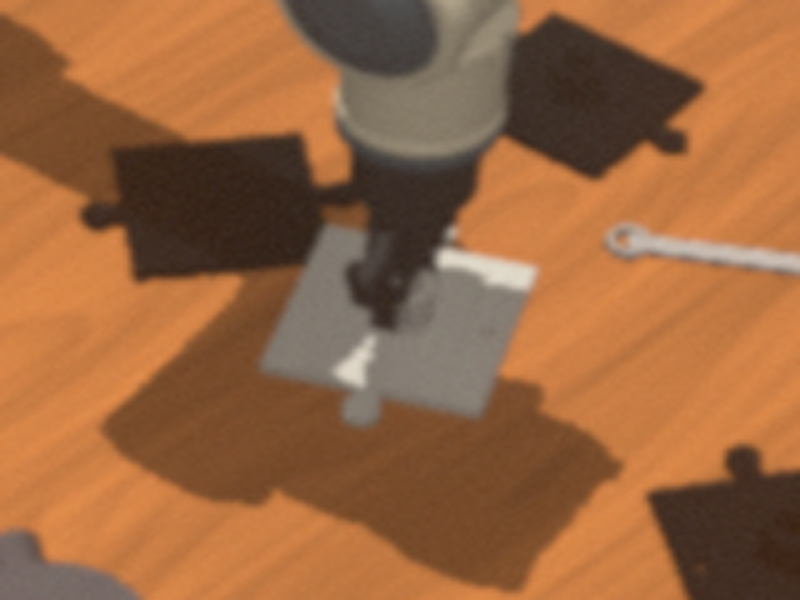

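The cover hangs level in the grip (scene crop, plate centred at about (400,330)). I'll carry it over the post, then turn it.

Emit:
drive_tool(offset=[[-0.2, 0.7, 0], [-0.4, 1.3, 0], [-0.5, 1.6, 0], [-0.5, 1.6, 0], [-0.5, 1.6, 0], [-0.5, 1.7, 0], [-0.5, 1.7, 0], [-0.5, 1.7, 0], [-0.5, 1.7, 0], [-0.5, 1.7, 0]], rot=[[0, 0, 0], [0, 0, 0], [0, 0, 0], [0, 0, 0], [0, 0, 0], [0, 0, 0], [0, 0, 0], [0, 0, 0], [0, 0, 0], [0, 0, 0]], fingers=[3.5, 3.5, 3.5, 3.5, 3.5, 3.5, 3.5, 3.5, 3.5, 3.5])

```text
time_s: 6.13
position: [528.9, 5.2, 124.4]
orientation: [[0.942, 0.335, -0.002], [0.335, -0.942, 0.0], [-0.002, -0.001, -1.0]]
ft_force: [0.6, -0.6, -4.1]
width: 38.7
grasp_force: 40.9
```

Emit:
drive_tool(offset=[[-0.5, 1.7, 0], [-0.5, 1.7, 0], [-0.5, 1.7, 0], [-0.5, 1.7, 0], [-0.5, 1.7, 0], [-0.5, 1.7, 0], [-0.5, 1.7, 0], [-0.5, 1.6, 0], [-0.4, 1.1, 0], [-0.26, 0.39, 0]], rot=[[0, 0, 0], [0, 0, 0], [0, 0, 0], [0, 0, 0], [0, 0, 0], [0, 0, 0], [0, 0, 0], [0, 0, 0], [0, 0, 0], [0, 0, 0]], fingers=[3.5, 3.5, 3.5, 3.5, 3.5, 3.5, 3.5, 3.5, 3.5, 3.5])

```text
time_s: 6.97
position: [535.5, -151.8, 124.6]
orientation: [[0.943, 0.334, -0.001], [0.334, -0.943, 0.0], [-0.001, -0.0, -1.0]]
ft_force: [0.0, 0.4, -4.2]
width: 38.6
grasp_force: 41.0
```

Emit:
drive_tool(offset=[[0, 0, 0], [0, 0, 0], [0, 0, 0], [0, 0, 0], [0, 0, 0], [0, 0, 0], [0, 0, 0], [0, 0, 0], [0, 0, 0], [0, 0, 0]], rot=[[0, 0, 0.04], [0, 0, 0.07], [0, 0, 0.08], [0, 0, 0.08], [0, 0, 0.08], [0, 0, 0.08], [0, 0, 0.08], [0, 0, 0.07], [0, 0, 0.045], [0, 0, 0.021]], fingers=[3.5, 3.5, 3.5, 3.5, 3.5, 3.5, 3.5, 3.5, 3.5, 3.5])

```text
time_s: 7.8
position: [535.5, -149.4, 124.9]
orientation: [[0.953, -0.302, -0.001], [-0.302, -0.953, 0.0], [-0.001, -0.0, -1.0]]
ft_force: [-0.6, -0.3, -4.5]
width: 38.8
grasp_force: 41.0
```

```bash
python3 - <<'E'
from h import *
np.set_printoptions(precision=1,suppress=True)
s=robot.sense();print(s["position"],s["ft_force"],s["joints"]); zu=s["position"][2]-18.8
f,R,t=grab("scene");K=f["K"];x=K@(R@s["position"]+t);u,v=(x[:2]/x[2]).astype(int);print(u,v,zu)
a=cv2.resize(f["img"][max(v-60,0):v+60,u-60:u+60,::-1],(400,400),interpolation=2);print(max(v-60,0),u-60)
f,R,t=grab("top");K=f["K"];x=K@(R@s["position"]+t);u,v=(x[:2]/x[2]).astype(int);print(v-60,u-60)
b=cv2.resize(f["img"][v-60:v+60,u-60:u+60,::-1],(400,400),interpolation=2)
cv2.imwrite("pics/over.png",np.hstack([a,b]))
E
```

```text
[ 535.5 -149.4  124.9] [-0.6 -0.3 -4.5] [-0.4  0.5  1.6  0.   1.   1.5]
225 226 106.07545703515494
166 165
156 289
```

View pics/over.png

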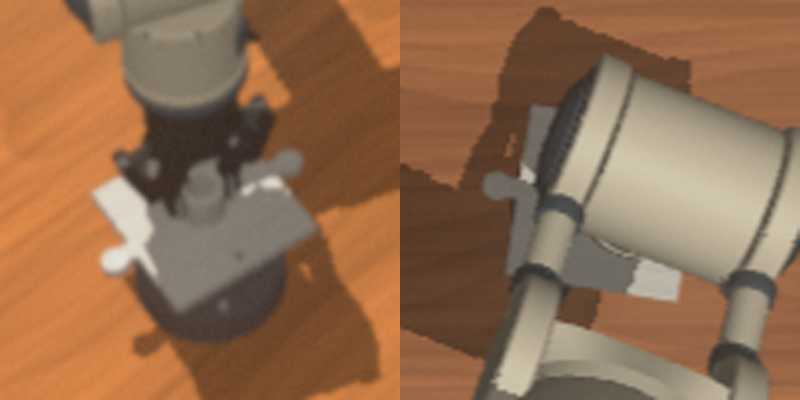

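Scene crop: lugs at (288,162) and (115,262), hole at (239,256), dowel still visible at (222,306). I'll work out the held cover's centre and yaw from these.

```bash
python3 - <<'E'
from h import *
np.set_printoptions(precision=1,suppress=True)
f,R,t=grab("scene")
P=lambda u,v:ray(f,R,t,(u+.5)*.3-.5+165,(v+.5)*.3-.5+166,116)
a,b,h=P(288,162),P(115,262),P(239,256);c=(a+b)/2
print(a,b,h,c,np.linalg.norm(a-b),np.linalg.norm(h-c),np.degrees(np.arctan2(*(h-c)[1::-1])),np.degrees(np.arctan2(*(a-b)[1::-1])),robot.sense()["position"])
E
```

```text
[550.6 -65.1 116. ] [ 523.4 -238.3  116. ] [ 591.7 -160.1  116. ] [ 537.  -151.7  116. ] 175.30897632888536 55.28980492721644 -8.770685375146703 81.10185433820455 [ 535.8 -149.5  125.1]
```

Emit:
drive_tool(offset=[[-0.03, -0.1, 0.3], [0, 0, 0.4], [0, 0, 0.5], [0, 0, 0.5], [0, 0, 0.5], [0, 0, 0.4], [0, 0, 0.3], [0, 0, 0.3], [0, 0, 0.3], [0, 0, 0.3]], rot=[[0, 0, 0], [0, 0, 0], [0, 0, 0], [0, 0, 0], [0, 0, 0], [0, 0, 0], [0, 0, 0], [0, 0, 0], [0, 0, 0], [0, 0, 0]], fingers=[3.5, 3.5, 3.5, 3.5, 3.5, 3.5, 3.5, 3.5, 3.5, 3.5])

```text
time_s: 8.78
position: [536.2, -148.7, 87.1]
orientation: [[0.954, -0.299, 0.0], [-0.299, -0.954, -0.0], [0.0, 0.0, -1.0]]
ft_force: [-0.6, 0.6, -4.3]
width: 38.8
grasp_force: 41.0
```

```bash
python3 -c "
from h import *
s=robot.sense();print(s['position'],s['ft_force'],s['moment'])"
```

```text
[ 536.16971963 -148.67695555   87.06183179] [-0.6237137   0.55735026 -4.28464681] [-0.03457571  0.02589259 -0.03050061]
```

Emit:
drive_tool(offset=[[0, 0, 0.1], [0, 0, 0.1], [0, 0, 0.1], [0, 0, 0.1], [0, 0, 0.1], [0, 0, 0.1], [0, 0, 0.1], [0, 0, 0.1], [0, 0, 0], [0, 0, 0]], rot=[[0, 0, 0], [0, 0, 0], [0, 0, 0], [0, 0, 0], [0, 0, 0], [0, 0, 0], [0, 0, 0], [0, 0, 0], [0, 0, 0], [0, 0, 0]], fingers=[3.5, 3.5, 3.5, 3.5, 3.5, 3.5, 3.5, 3.5, 3.5, 3.5])

```text
time_s: 9.62
position: [536.2, -148.8, 79.3]
orientation: [[0.954, -0.3, 0.0], [-0.3, -0.954, -0.0], [0.0, 0.0, -1.0]]
ft_force: [0.4, -3.9, -4.9]
width: 38.9
grasp_force: 41.0
```

Emit:
drive_tool(offset=[[0.01, 0.04, 0], [0.02, 0.04, 0], [0, 0, 0.08], [0, 0, 0.08], [0, 0, 0.08], [0, 0, 0.08], [0, 0, 0.08], [0, 0, 0.08], [0, 0, 0], [0, 0, 0]], rot=[[0, 0, 0], [0, 0, 0], [0, 0, 0], [0, 0, 0], [0, 0, 0], [0, 0, 0], [0, 0, 0], [0, 0, 0], [0, 0, 0], [0, 0, 0]], fingers=[3.5, 3.5, 3.5, 3.5, 3.5, 3.5, 3.5, 3.5, 3.5, 3.5])

```text
time_s: 10.45
position: [536.1, -149.5, 74.4]
orientation: [[0.954, -0.3, -0.0], [-0.3, -0.954, 0.0], [-0.0, -0.0, -1.0]]
ft_force: [-0.8, 0.2, -3.8]
width: 39.2
grasp_force: 41.0
```

Emit:
drive_tool(offset=[[0, 0, 0.08], [0, 0, 0.08], [0, 0, 0.08], [0, 0, 0.08], [0, 0, 0.08], [0, 0, 0.08], [0, 0, 0.08], [0, 0, 0], [0, 0, 0], [0, 0, 0]], rot=[[0, 0, 0], [0, 0, 0], [0, 0, 0], [0, 0, 0], [0, 0, 0], [0, 0, 0], [0, 0, 0], [0, 0, 0], [0, 0, 0], [0, 0, 0]], fingers=[3.5, 3.5, 3.5, 3.5, 3.5, 3.5, 3.5, 3.5, 3.5, 3.5])

```text
time_s: 11.28
position: [536.1, -149.4, 68.9]
orientation: [[0.954, -0.3, -0.0], [-0.3, -0.954, 0.0], [-0.0, -0.0, -1.0]]
ft_force: [-0.4, 0.0, -3.6]
width: 38.6
grasp_force: 41.0
```

Emit:
drive_tool(offset=[[0, 0, 0.04], [0, 0, 0.04], [0, 0, 0.04], [0, 0, 0.04], [0, 0, 0.04], [0, 0, 0], [0, 0, 0], [0, 0, 0], [0, 0, 0], [0, 0, 0]], rot=[[0, 0, 0], [0, 0, 0], [0, 0, 0], [0, 0, 0], [0, 0, 0], [0, 0, 0], [0, 0, 0], [0, 0, 0], [0, 0, 0], [0, 0, 0]], fingers=[3.5, 3.5, 3.5, 3.5, 3.5, 3.5, 3.5, 3.5, 3.5, 3.5])

```text
time_s: 12.12
position: [536.2, -149.5, 66.9]
orientation: [[0.954, -0.299, 0.0], [-0.299, -0.954, -0.0], [0.0, 0.0, -1.0]]
ft_force: [0.6, -0.0, -4.3]
width: 38.7
grasp_force: 41.0
```

Emit:
drive_tool(offset=[[0, 0, 0.03], [0, 0, 0.03], [0, 0, 0.03], [0, 0, 0.03], [0, 0, 0.03], [0, 0, 0], [0, 0, 0], [0, 0, 0], [0, 0, 0], [0, 0, 0]], rot=[[0, 0, 0], [0, 0, 0], [0, 0, 0], [0, 0, 0], [0, 0, 0], [0, 0, 0], [0, 0, 0], [0, 0, 0], [0, 0, 0], [0, 0, 0]], fingers=[3.5, 3.5, 3.5, 3.5, 3.5, 3.5, 3.5, 3.5, 3.5, 3.5])

```text
time_s: 12.95
position: [536.0, -149.4, 65.5]
orientation: [[0.954, -0.3, -0.0], [-0.3, -0.954, 0.0], [-0.0, -0.0, -1.0]]
ft_force: [-5.7, 1.1, 4.0]
width: 38.5
grasp_force: 41.9
```

The vertical force has turned upward at the dowel-tip height, so the cover is resting on the dowel. I'll release and rise.

Emit:
drive_tool(offset=[[0, 0, -0.02], [0, 0, 0], [0, 0, 0], [0, 0, 0], [0, 0, 0], [0, 0, 0], [0, 0, 0], [0, 0, 0], [0, 0, 0], [0, 0, 0]], rot=[[0, 0, 0], [0, 0, 0], [0, 0, 0], [0, 0, 0], [0, 0, 0], [0, 0, 0], [0, 0, 0], [0, 0, 0], [0, 0, 0], [0, 0, 0]], fingers=[4.1, 4.3, 4.5, 5, 6, 7, 8, 8.5, 8.5, 8.5])

```text
time_s: 13.78
position: [536.1, -149.5, 65.6]
orientation: [[0.954, -0.299, -0.0], [-0.299, -0.954, -0.0], [-0.0, 0.0, -1.0]]
ft_force: [0.2, -0.6, 0.9]
width: 85.2
grasp_force: 0.0
```

Emit:
drive_tool(offset=[[0, 0, -0.3], [0, 0, -0.6], [0, 0, -1], [0, 0, -1], [0, 0, -1.2], [0, 0, -1.2], [0, 0, -1.2], [0, 0, -1.2], [0, 0, -0.8], [0, 0, -0.5]], rot=[[0, 0, 0], [0, 0, 0], [0, 0, 0], [0, 0, 0], [0, 0, 0], [0, 0, 0], [0, 0, 0], [0, 0, 0], [0, 0, 0], [0, 0, 0]], fingers=[8.5, 8.5, 8.5, 8.5, 8.5, 8.5, 8.5, 8.5, 8.5, 8.5])

```text
time_s: 14.62
position: [536.6, -149.7, 157.4]
orientation: [[0.954, -0.299, 0.002], [-0.299, -0.954, -0.001], [0.002, 0.0, -1.0]]
ft_force: [-0.5, 0.6, -0.8]
width: 84.9
grasp_force: 0.0
```

Emit:
drive_tool(offset=[[-0.48, -0.93, 0], [-0.48, -0.93, 0], [-0.48, -0.93, 0], [-0.48, -0.93, 0], [-0.48, -0.93, 0], [-0.48, -0.93, 0], [-0.48, -0.93, 0], [-0.48, -0.93, 0], [-0.48, -0.93, 0], [-0.48, -0.93, 0]], rot=[[0, 0, 0], [0, 0, 0], [0, 0, 0], [0, 0, 0], [0, 0, 0], [0, 0, 0], [0, 0, 0], [0, 0, 0], [0, 0, 0], [0, 0, 0]], fingers=[7, 5, 3, 1, 0, 0, 0, 0, 0, 0])

```text
time_s: 15.45
position: [518.0, -45.3, 155.6]
orientation: [[0.954, -0.299, 0.0], [-0.299, -0.954, -0.0], [0.0, 0.0, -1.0]]
ft_force: [-0.1, -0.4, -0.7]
width: -0.2
grasp_force: 0.0
```

```bash
python3 - <<'E'
from h import *
s=robot.sense();print(s["position"],s["width"],s["ft_force"])
f,R,t=grab("scene");K=f["K"];u,v=226,245
a=cv2.resize(f["img"][v-60:v+60,u-60:u+60,::-1],(400,400),interpolation=2)
f,R,t=grab("top");u,v=347,217
b=cv2.resize(f["img"][v-60:v+60,u-60:u+60,::-1],(400,400),interpolation=2)
cv2.imwrite("pics/rest.png",np.hstack([a,b]))
E
```

```text
[518.0166324  -45.32827437 155.58054142] -0.1511292525691251 [-0.12808136 -0.44495102 -0.65696816]
```

View pics/rest.png

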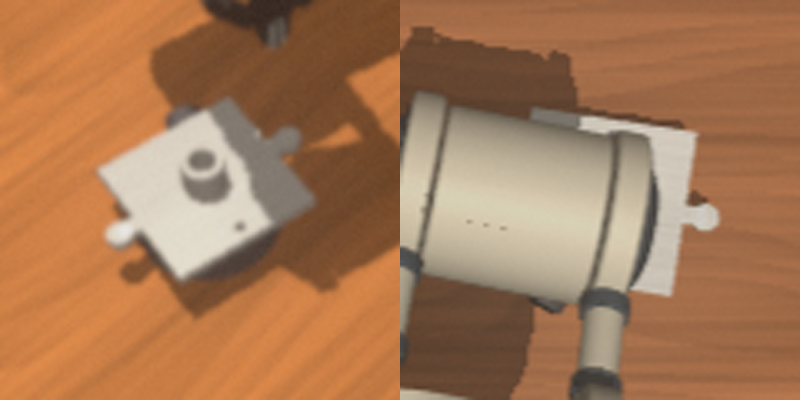

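The scene crop shows the cover resting on the post, with lugs at (288,140) and (120,234) and the hole at (240,226), visibly off the dowel. I'll check its yaw before descending.

```bash
cat >> h.py <<'E'
def pose(f,R,t,a,b,h,za,zb,zh):
    P=lambda p,z:ray(f,R,t,(p[0]+.5)*.3-.5+166,(p[1]+.5)*.3-.5+185,z)
    a,b,h=P(a,za),P(b,zb),P(h,zh);c=(a+b)/2
    print(a.round(1),b.round(1),h.round(1),c.round(1),"yaw",np.degrees(np.arctan2(*(h-c)[1::-1])),np.degrees(np.arctan2(*(a-b)[1::-1]))-90, np.linalg.norm(a-b),np.linalg.norm((h-c)[:2]))
E
python3 - <<'E'
from h import *
f,R,t=grab("scene"); pose(f,R,t,(288,140),(120,234),(240,226),52.5,56.3,57.9)
E
```

```text
[552.7 -65.3  52.5] [ 523.6 -237.6   56.3] [ 591.1 -158.5   57.9] [ 538.2 -151.5   54.4] yaw -7.580603222886003 -9.58110979555164 174.79097464654015 53.414664001402684
```

Emit:
drive_tool(offset=[[0, 0, 0.5], [0, 0, 1], [0, 0, 1.4], [0, 0, 1.5], [0, 0, 1.5], [0, 0, 1.5], [0, 0, 1.4], [0, 0, 1.2], [0, 0, 1], [0, 0, 0.5]], rot=[[0, 0, 0], [0, 0, 0], [0, 0, 0], [0, 0, 0], [0, 0, 0], [0, 0, 0], [0, 0, 0], [0, 0, 0], [0, 0, 0], [0, 0, 0]], fingers=[0, 0, 0, 0, 0, 0, 0, 0, 0, 0])

```text
time_s: 16.43
position: [517.5, -46.6, 38.8]
orientation: [[0.954, -0.3, -0.002], [-0.3, -0.954, 0.0], [-0.002, 0.0, -1.0]]
ft_force: [-0.8, -0.7, -0.2]
width: 0.3
grasp_force: 0.0
```

Emit:
drive_tool(offset=[[0.3, 0, 0], [0.3, 0, 0], [0.2, 0, 0], [0.1, 0, 0], [0.1, 0, 0], [0.1, 0, 0], [0.1, 0, 0], [0.1, 0, 0], [0.1, 0, 0], [0.1, 0, 0]], rot=[[0, 0, 0], [0, 0, 0], [0, 0, 0], [0, 0, 0], [0, 0, 0], [0, 0, 0], [0, 0, 0], [0, 0, 0], [0, 0, 0], [0, 0, 0]], fingers=[0, 0, 0, 0, 0, 0, 0, 0, 0, 0])

```text
time_s: 17.27
position: [532.3, -50.7, 40.5]
orientation: [[0.954, -0.3, -0.001], [-0.3, -0.954, 0.0], [-0.001, -0.0, -1.0]]
ft_force: [-0.8, 1.6, -1.0]
width: -0.0
grasp_force: 0.9
```

Emit:
drive_tool(offset=[[0.1, 0, 0], [0.1, 0, 0], [0.1, 0, 0], [0.1, 0, 0], [0.1, 0, 0], [0.1, 0, 0], [0.1, 0, 0], [0.1, 0, 0], [0.1, 0, 0], [0.1, 0, 0]], rot=[[0, 0, 0], [0, 0, 0], [0, 0, 0], [0, 0, 0], [0, 0, 0], [0, 0, 0], [0, 0, 0], [0, 0, 0], [0, 0, 0], [0, 0, 0]], fingers=[0, 0, 0, 0, 0, 0, 0, 0, 0, 0])

```text
time_s: 18.1
position: [542.1, -53.9, 40.6]
orientation: [[0.954, -0.3, -0.0], [-0.3, -0.954, 0.0], [-0.0, 0.0, -1.0]]
ft_force: [-1.5, 2.1, 0.8]
width: -0.2
grasp_force: 0.9
```

Emit:
drive_tool(offset=[[0.1, 0, 0], [0.1, 0, 0], [0.1, 0, 0], [0.1, 0, 0], [0.1, 0, 0], [0.1, 0, 0], [0.1, 0, 0], [0.1, 0, 0], [0.1, 0, 0], [0.1, 0, 0]], rot=[[0, 0, 0], [0, 0, 0], [0, 0, 0], [0, 0, 0], [0, 0, 0], [0, 0, 0], [0, 0, 0], [0, 0, 0], [0, 0, 0], [0, 0, 0]], fingers=[0, 0, 0, 0, 0, 0, 0, 0, 0, 0])

```text
time_s: 18.93
position: [551.7, -56.9, 40.6]
orientation: [[0.954, -0.3, 0.0], [-0.3, -0.954, 0.0], [0.0, -0.0, -1.0]]
ft_force: [-1.7, 1.8, 0.1]
width: 0.0
grasp_force: 0.8
```

```bash
python3 - <<'E'
from h import *
s=robot.sense();print(s["position"],s["width"],s["ft_force"])
f,R,t=grab("scene");K=f["K"];u,v=226,245
a=cv2.resize(f["img"][v-60:v+60,u-60:u+60,::-1],(400,400),interpolation=2)
cv2.imwrite("pics/push.png",a)
E
```

```text
[551.71316496 -56.91202926  40.58787513] 0.04139284250606335 [-1.74909092  1.83739796  0.08250557]
```

View pics/push.png

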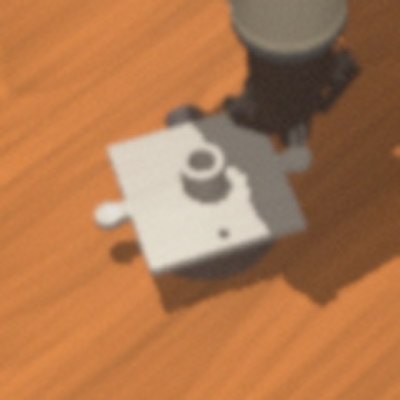

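The cover has turned: lugs now at (298,156) and (108,214), hole at (223,234).

```bash
python3 - <<'E'
from h import *
f,R,t=grab("scene"); pose(f,R,t,(298,156),(108,214),(223,234),53,55,58)
E
```

```text
[571.7 -70.9  53. ] [ 500.2 -231.8   55. ] [ 586.8 -174.5   58. ] [ 536.  -151.3   54. ] yaw -24.462913066728735 -23.94843387633061 176.12416457605534 55.84752262195532
```

Emit:
drive_tool(offset=[[0.06, 0, 0], [0.06, 0, 0], [0.06, 0, 0], [0.06, 0, 0], [0.05, 0, 0], [0.05, 0, 0], [0.05, 0, 0], [0.05, 0, 0], [0.05, 0, 0], [0.05, 0, 0]], rot=[[0, 0, 0], [0, 0, 0], [0, 0, 0], [0, 0, 0], [0, 0, 0], [0, 0, 0], [0, 0, 0], [0, 0, 0], [0, 0, 0], [0, 0, 0]], fingers=[0, 0, 0, 0, 0, 0, 0, 0, 0, 0])

```text
time_s: 19.87
position: [556.8, -58.5, 40.6]
orientation: [[0.954, -0.299, -0.0], [-0.299, -0.954, -0.0], [0.0, 0.0, -1.0]]
ft_force: [-1.1, 1.5, 0.2]
width: -0.2
grasp_force: 0.6
```

Emit:
drive_tool(offset=[[0.03, 0, 0], [0.03, 0, 0], [0.03, 0, 0], [0.03, 0, 0], [0.03, 0, 0], [0, 0, 0], [0, 0, 0], [0, 0, 0], [0, 0, 0], [0, 0, 0]], rot=[[0, 0, 0], [0, 0, 0], [0, 0, 0], [0, 0, 0], [0, 0, 0], [0, 0, 0], [0, 0, 0], [0, 0, 0], [0, 0, 0], [0, 0, 0]], fingers=[0, 0, 0, 0, 0, 0, 0, 0, 0, 0])

```text
time_s: 20.7
position: [558.2, -58.9, 40.6]
orientation: [[0.954, -0.3, 0.0], [-0.3, -0.954, -0.0], [0.0, -0.0, -1.0]]
ft_force: [-1.0, 0.1, 0.2]
width: -0.1
grasp_force: 0.4
```

Emit:
drive_tool(offset=[[0.02, 0, 0], [0.02, 0, 0], [0.02, 0, 0], [0.02, 0, 0], [0.02, 0, 0], [0, 0, 0], [0, 0, 0], [0, 0, 0], [0, 0, 0], [0, 0, 0]], rot=[[0, 0, 0], [0, 0, 0], [0, 0, 0], [0, 0, 0], [0, 0, 0], [0, 0, 0], [0, 0, 0], [0, 0, 0], [0, 0, 0], [0, 0, 0]], fingers=[0, 0, 0, 0, 0, 0, 0, 0, 0, 0])

```text
time_s: 21.53
position: [559.1, -59.2, 40.6]
orientation: [[0.954, -0.3, -0.0], [-0.3, -0.954, 0.0], [-0.0, -0.0, -1.0]]
ft_force: [-1.5, 1.2, -0.4]
width: 0.0
grasp_force: 0.8
```

```bash
python3 - <<'E'
from h import *
np.set_printoptions(precision=1,suppress=True)
# plane of plate from depth, scene view: bright/grey plate points near pump, fit plane
zs=[]
for i in range(3):
    f,R,t=grab("scene");P=cloud(f,R,t).reshape(-1,3)
    d=P[:,:2]-[536.3,-149.8];r=np.hypot(*d.T);k=(r>28)&(r<66)&(P[:,2]>40)&(P[:,2]<66)
    zs.append(np.c_[d[k],P[k,2]])
Q=np.vstack(zs);c=np.linalg.lstsq(np.c_[Q[:,:2],np.ones(len(Q))],Q[:,2],rcond=None)[0];print("plane slope/height",c[:2]*1000,c[2],len(Q))
print(robot.sense()["ft_force"])
E
```

```text
plane slope/height [ 3.1 -2.2] 50.587810792809194 3127
[-1.5  1.   0.3]
```

The plate's slope is now about 4 mrad (65 when tilted) and its height is 50.6 mm, so the cover has dropped home. I'll back off the lug and clear the hand.

Emit:
drive_tool(offset=[[-0.1, 0, 0], [-0.2, 0, 0], [-0.4, 0, 0], [-0.6, 0, 0], [-0.6, 0, 0], [-0.4, 0, 0], [0, 0, 0], [0, 0, -0.5], [0, 0, -1], [0, 0, -1.5]], rot=[[0, 0, 0], [0, 0, 0], [0, 0, 0], [0, 0, 0], [0, 0, 0], [0, 0, 0], [0, 0, 0], [0, 0, 0], [0, 0, 0], [0, 0, 0]], fingers=[0, 0, 0, 0, 0, 0, 0, 0, 0, 0])

```text
time_s: 22.52
position: [537.0, -52.3, 70.9]
orientation: [[0.954, -0.3, -0.001], [-0.3, -0.954, 0.0], [-0.001, 0.0, -1.0]]
ft_force: [0.0, 0.9, -0.7]
width: -0.2
grasp_force: 0.0
```

Emit:
drive_tool(offset=[[0, 0, -1.5], [0, 0, -1.5], [0, -0.5, -1.5], [0, -1, -1.5], [0, -1.5, -1.5], [0, -1.5, -1.5], [0, -1.5, -1], [0, -1.5, -0.5], [0, -1, 0], [0, -0.5, 0]], rot=[[0, 0, 0], [0, 0, 0], [0, 0, 0], [0, 0, 0], [0, 0, 0], [0, 0, 0], [0, 0, 0], [0, 0, 0], [0, 0, 0], [0, 0, 0]], fingers=[0, 0, 0, 0, 0, 0, 0, 0, 0, 0])

```text
time_s: 23.35
position: [564.7, 34.6, 176.3]
orientation: [[0.954, -0.299, 0.001], [-0.299, -0.954, 0.0], [0.001, -0.0, -1.0]]
ft_force: [0.4, -0.2, -1.0]
width: 0.1
grasp_force: 0.0
```

```bash
python3 - <<'E'
from h import *
np.set_printoptions(precision=1,suppress=True)
f,R,t=grab("scene");P=cloud(f,R,t).reshape(-1,3)
d=P[:,:2]-[536.3,-149.8];r=np.hypot(*d.T);k=(r>28)&(r<66)&(P[:,2]>40)&(P[:,2]<66)
c=np.linalg.lstsq(np.c_[d[k],np.ones(k.sum())],P[k,2],rcond=None)[0];print("plane slope/height",c[:2]*1000,c[2],robot.sense()["ft_force"],robot.sense()["position"])
u,v=226,245
cv2.imwrite("pics/end.png",cv2.resize(f["img"][v-60:v+60,u-60:u+60,::-1],(400,400),interpolation=2))
E
```

```text
plane slope/height [ 1.1 -3.3] 50.613162815304996 [-0.2  1.2 -0.4] [564.5  34.7 175.8]
```

View pics/end.png

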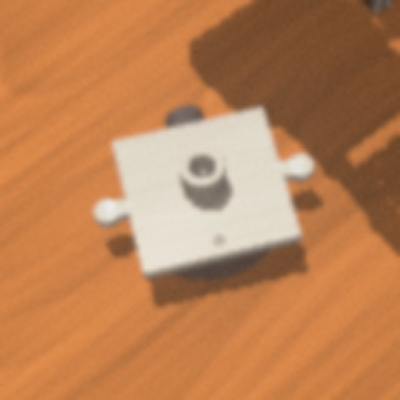

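The cover lies flat, the dowel fills the hole at (219,240), the post shows in the bore at (203,168), and the hand is clear. I'll hand in.

```bash
python3 -c "
from cell import robot
print(robot.sign_off())"
```

```text
the job is handed in; nothing more can be done
None
```

The cover lies flush on the pump body with its hole over the dowel, the hand is clear, and the job was handed in at about 23 s of the 72 s allowed.

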